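Clamp a circuit board in its test fixture and hold the contacts on

TASK

Put the circuit board under test: swing the fixture's hold-down arm over the board until it clicks into its end detent, then flip the safety catch up and all the way over so that it rests on its far side, then pull the lever it guards towards the front of the fixture as far as it goes. Finish while holding the lever there: it springs back if let go, so do not release it, and the hold-down arm must still be seated and the catch still over. Leave the jar, the tray and the loupe around the fixture where they are.

Things in the scene. Friction and masses are not known exactly. Their poses are not given: they have to be found in the camera images.
- fixture: The board test fixture, fixed to the bench: a brown-red perforated plate 270 x 380 x 20 mm with the circuit board (140 x 90 mm) lying in a black nest on its left half, the hold-down arm at its left edge, and the lever and its catch on its right half. Origin at about the middle of the plate's underside, on the bench top; its -x is the fixture's front (the robot's side), +y its left, +z up. Board top 33 mm above the bench.
- brace_knob (a point): Grip point of the hold-down arm's knob: a black upright round knob 22 mm in diameter, 45 mm tall, on the free end of a flat aluminium arm 22 mm wide and 10 mm thick. The point is on the knob's axis, 26 mm above the arm's upper face, 19 mm below the knob's top, 81 mm above the bench, 100 mm from the hinge axis.
- brace_hinge (a point): Point on the upright hinge axis of the hold-down arm (left edge of the plate), at the height of brace_knob.
- brace (a joint): Angle of the hold-down arm (rad) about its upright hinge, growing anticlockwise seen from above: 0 points to the fixture's front (-x), 1.571 is its end stop across the board (pointing to the fixture's -y). A spring ball resists from about 1.2 to 1.42 (about 3 N at the knob), then snaps it to the stop and holds it there (about 3 N at the knob would pull it out again); seated reads above 1.53. It stays where it is left before that.
- catch_pin (a point): Grip point of the safety catch: on the axis of a plain steel pin 12 mm in diameter that sticks out 66 mm to the fixture's front (-x) from the end of a flat steel bar (8 mm thick, 14 mm high). The point lies 16 mm from the pin's free end, 46 mm in front of the bar's face, 65 mm from the hinge axis; 100 mm above the bench while the catch is shut. The pin is parallel to the fixture's x at all times; nothing is beneath it but the plate.
- catch_hinge (a point): Point on the catch's hinge axis (which lies along the fixture's x, 100 mm above the bench), in the same cross-section as catch_pin.
- catch (a joint): Angle of the safety catch (rad): 0 = shut, the bar lies level across the front of the lever's shaft, reaching from the hinge to the fixture's -y, and blocks the lever; grows as the pin end goes up and over towards the fixture's +y: 1.57 upright, 2.2 stop. It moves freely (well under 1 N) and falls back to 0 if let go before about 1.4, stays put near upright, falls over to 2.2 if let go beyond about 1.8.
- lever_grip (a point): Middle of the lever's handle: a black level round bar 20 mm in diameter, 80 mm long, lying along the fixture's y, sticking out to the fixture's right (-y) from the top of a steel shaft 12 mm in diameter. The shaft's centre is 54 mm to the fixture's +y of this point. 150 mm from the hinge axis, about 191 mm above the bench at rest.
- lever_hinge (a point): Point on the lever's hinge axis (along the fixture's y, 50 mm above the bench), in the same cross-section as lever_grip.
- lever (a joint): Angle of the lever (rad): 0 = at rest, leaning 0.35 rad from upright towards the fixture's rear (+x); grows as the handle is pulled towards the fixture's front (-x); 1.0 = front stop, leaning 0.65 rad to the front. A spring draws it back to 0: about 3.5 N at the handle to start, 7 N at the stop. With the catch shut it is blocked after less than 0.1 rad (a steel tooth on the shaft meets the catch's bar).
- jar: Bystander: clear jar with black lid, 48 mm in diameter, 70 mm tall, standing on the bench to the left of the fixture. Origin at the centre of its underside.
- parts_tray: Bystander: low black divided tray 130 x 90 x 22 mm on the bench to the right of the fixture. Origin at the centre of its underside.
- loupe: Bystander: black inspection loupe, 40 mm in diameter, 30 mm tall, on the bench to the left of the fixture. Origin at the centre of its underside.

How it is judged:
By the outcome, as a careful person would: the job done as asked, in the order asked, and still so for the second after the job is handed in, while the arm keeps its last pose, push and grip.
It also fails if it takes over 69 s, if anything falls off the work surface, if the arm or the gripper's body presses on something with over 40 N, if the wrist force passes 120 N, or if a joint passes its speed limit or range.

ROBOT

A 6-joint arm with a two-finger parallel gripper is mounted at the origin on the work surface. World frame = base frame: x ahead of the robot, y to its left, z up, the work surface at z = 0. Lengths are in m, angles in rad, forces in N, time in s.
With the tool pointing down it reaches from about 0.25 to 0.725 m from the base axis. Payload 4 kg.
Tool frame: the origin (TCP) lies midway between the tips of the shut fingers; the grasp point (between the pads) lies 19 mm behind it (bot.grip_point_offset is the distance from the TCP to the grasp point, in m); z points along the fingers, y is the line along which they close (so a half turn about z gives the same grasp; the last joint's range is limited). The gripper opens to 85 mm and grips with 20 to 120 N. Pads are 22 mm wide; open, the fingers measure 114 mm over their backs; the gripper's body (76 mm by 85 mm) begins 54 mm behind the grasp point. The pads swing forward as they close: fully open they stand 13 mm farther back than shut.
Start: joints at [-1.194, 0.241, 0.005, 1.335, 0, 1.571], TCP at [0.184, -0.465, 0.231] pointing down, gripper open.
Joint ranges: [-2.72, 2.72], [-1.05, 1.87], [-1.09, 1.28], [-1.99, 2.15], [-1.42, 1.44], [-3.14, 3.14]. Speed limits (rad/s): [2.79, 2.79, 3.14, 3.14, 3.14, 3.14].

INTERFACE

Orientations are given as a unit quaternion [x, y, z, w].
In Python, from workcell import bot gives the robot as it stands.
- The arm moves only by the tool step_arm, never from a script. Its argument "targets" is text: rows parted by semicolons, each of 7 numbers parted by spaces: the opening, from -1 (shut) to 1 (fully open), so that 0 is half open, then the shift along the world's x, y, z normalised to -1 to 1, where 1 is 0.5 m, then the turn, a rotation vector about the world's x, y, z normalised to -1 to 1, where 1 is pi/4 rad. In form: gripper x y z wx wy wz; .... A call has 1 to 10 rows; each row is the pose to reach, as a shift and turn from the pose commanded when the call began; what a row does not reach only later rows make up. A row lasts 1/12 s, in which the tool goes at most 41.7 mm and 7.16 degrees, less where a joint would pass 70% of its speed; a pose out of reach is approached as far as the arm can. A call with a number of a shift or a turn outside -1 to 1 is refused whole. A call with a gripper value outside its range is refused whole. The fingers move at their own pace and stop on an object; the grip force is fixed at half the most. Time passes only in rows, so rows that repeat a pose let the fingers close. It gives the time, the measured TCP pose, the force, the opening and the grip force at its end, in the units of the state.
- bot.get_obs(): the state, without advancing time (a new reading comes with each control period).
- bot.camera(name): name is "scene" or "top" or "wrist"; returns the picture (400x640x3 uint8, red, green, blue); there is no depth.
- bot.camera_info(name): a dict with "vertical_fov" (degrees; the focal length in pixels is half the picture's height over the tangent of half this angle, whatever the lens; pixels are square), "cx", "cy" (the principal point, pixels), "pose" (4x4, takes a point from camera to world coordinates). Camera axes: x right, y up, looking along -z (the intrinsics and any distortion apply to the point x, -y, -z); pixel columns grow to the right and rows downward; lengths in m; the calibration is good to about 2 mm. A picture is of the moment at which its call begins: read the wrist's pose just before it. camera_info takes no time and is no camera call; for the wrist camera it gives the pose at the moment of the call.
- bot.job_done(): hands the job in; it is judged then, once.
The state is a dict: "clock": time; "joint_pos": joint angles; "joint_vel": joint speeds; "tau": joint torques, N m; "eef_pos": TCP position; "tool_rot": TCP orientation; "ft_force": force on the tool from outside, world axes, zero at the start; "ft_torque": the same for the moment, N m; "grip_width": finger opening in m; "grasp_force": force on a finger pad.
Only numpy, scipy, OpenCV 4.12 (cv2) and the standard library are available. Lean on these libraries where they do the work, as an engineer would, in place of code of your own. Each camera call takes 0.05 s, during which the arm holds its last target. There are 200 camera calls.

## Working session

There is one attempt and no reset: what is moved stays moved. The work goes in short steps, Python scripts to look and compute and a tool call to move; the robot and the scene stay as the last step left them, time stands still between calls to the robot, and variables do not carry over. Pictures are saved under pics/ and viewed, at most 10 in all, crops included, and the job is handed in when it is done.

Besides the shell and the picture viewer there is one more tool, called after "Emit:" as a command line: name --argument value ..., lists and objects as JSON in quotes. step_arm: Moves the arm, as the interface text tells. Scaled input: -1 to 1 covers 0.5 m each way for a shift and pi/4 rad each way for a turn. Its arguments: {"type":"object","properties":{"targets":{"type":"string"}},"required":["targets"]}

```bash
ls; mkdir -p pics; python3 - <<'E'
from workcell import bot
import cv2
for n in ("scene","top"):
    im=bot.camera(n); cv2.imwrite(f"pics/{n}0.png",im[:,:,::-1])
    print(n,bot.camera_info(n))
o=bot.get_obs(); print(o)
E
```

```text
pics
scene {'vertical_fov': 48.01994477110836, 'cx': 320.85735441320895, 'cy': 195.64647530286376, 'pose': array([[-0.45473492, -0.59643079,  0.6614276 ,  1.26262171],
       [ 0.89037864, -0.28690846,  0.35342526,  0.39768079],
       [-0.02102453,  0.74963581,  0.66151653,  0.84283019],
       [ 0.        ,  0.        ,  0.        ,  1.        ]])}
top {'vertical_fov': 56.69153463449093, 'cx': 316.3774132878377, 'cy': 207.4221822599664, 'pose': array([[ 3.11879702e-04,  9.84667932e-01, -1.74439003e-01,
         4.60913928e-01],
       [-9.99906759e-01, -2.07436779e-03, -1.34970621e-02,
         3.21732317e-02],
       [-1.36519749e-02,  1.74426948e-01,  9.84575474e-01,
         8.70809984e-01],
       [ 0.00000000e+00,  0.00000000e+00,  0.00000000e+00,
         1.00000000e+00]])}
{'clock': 0.1, 'joint_pos': array([-1.19399301e+00,  2.41335116e-01,  3.86858624e-03,  1.33518442e+00,
        3.67222685e-05,  1.57082351e+00]), 'joint_vel': array([-1.84007125e-05, -5.52694396e-04,  2.72672385e-03,  6.08343647e-04,
        3.76057620e-04,  6.93615493e-04]), 'tau': array([-3.66863351e-04, -3.73139620e+01,  2.53009486e+01,  1.08506731e-02,
        2.43200310e-05, -4.34711339e-06]), 'eef_pos': array([ 0.18378123, -0.46440293,  0.2305069 ]), 'tool_rot': array([ 9.82306968e-01,  1.87275625e-01, -1.55651370e-04, -9.14338525e-04]), 'ft_force': array([ 0.86737998, -0.3602985 , -1.09714661]), 'ft_torque': array([-0.01897171, -0.06855382,  0.00437518]), 'grasp_force': 0.0, 'grip_width': 0.08562447526807856}
```

View pics/scene0.png

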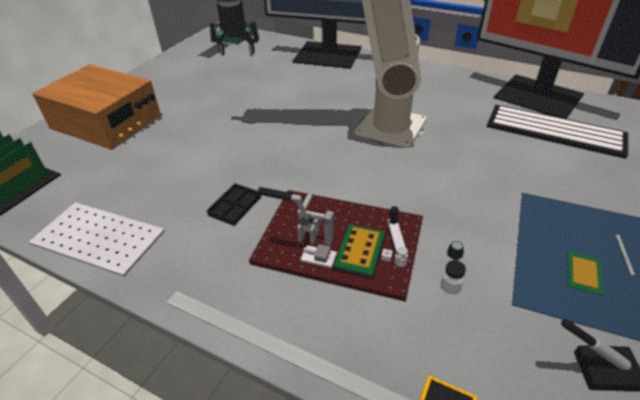

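View pics/top0.png

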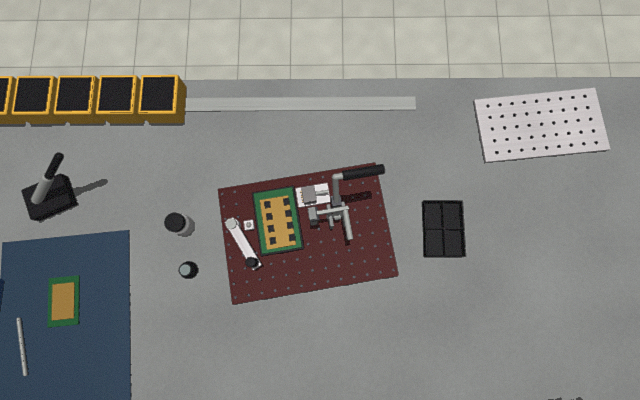

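The top view shows the plate with corners at about (219,189), (376,163), (397,276) and (233,304). The arm's hinge is near (232,223) and its knob near (251,262). The catch pin runs from (346,208) to (350,243), and the lever handle from (337,178) to (384,169). Next I measure these.

```bash
cat > h.py <<'E'
import numpy as np, cv2
from workcell import bot
def ray(n,px,info=None):
    i=info or bot.camera_info(n); f=200/np.tan(np.radians(i["vertical_fov"])/2)
    P=i["pose"]; d=P[:3,:3]@np.array([(px[0]-i["cx"])/f,-(px[1]-i["cy"])/f,-1]); return P[:3,3],d
def onz(n,px,z,info=None):
    o,d=ray(n,px,info); return o+d*(z-o[2])/d[2]
def proj(n,p,info=None):
    i=info or bot.camera_info(n); f=200/np.tan(np.radians(i["vertical_fov"])/2)
    P=i["pose"]; c=P[:3,:3].T@(np.array(p)-P[:3,3]); return np.array([i["cx"]-f*c[0]/c[2], i["cy"]+f*c[1]/c[2]])
def crop(im,x,y,w,h,k,name):
    cv2.imwrite(f"pics/{name}.png",cv2.resize(im[y:y+h,x:x+w,::-1],None,fx=k,fy=k,interpolation=cv2.INTER_CUBIC))
E
python3 - <<'E'
from h import *
im=cv2.imread("pics/top0.png")[:,:,::-1].astype(int)
m=((im[:,:,0]>im[:,:,1]+25)&(im[:,:,0]>im[:,:,2]+20)&(im[:,:,1]<70)).astype(np.uint8)
m[:, :200]=0; m[:,420:]=0
m=cv2.morphologyEx(m,cv2.MORPH_OPEN,np.ones((3,3)))
cn=cv2.findContours(m,0,2)[0]; hull=cv2.convexHull(np.vstack(cn))
q=cv2.approxPolyDP(hull,6,True)[:,0]; print(q)
w=np.array([onz("top",p,.02) for p in q]); print(w.round(4)); r=cv2.minAreaRect(np.array([onz("top",p[0],.02)[:2] for p in hull]).astype(np.float32)); print(r)
for n,px,z in [("hinge",(232,223),.06),("knobtop",(251,262),.1),("lev0",(337,178),.191),("lev1",(384,169),.191),("pin0",(346,208),.1),("pin1",(350,243),.1)]: print(n,onz("top",px,z).round(4))
crop(im.astype(np.uint8),210,155,195,155,4,"topcrop")
s=cv2.imread("pics/scene0.png")[:,:,::-1]; crop(s,245,175,190,130,4,"scenecrop")
E
```

```text
[[397 275]
 [233 303]
 [218 189]
 [335 169]
 [377 176]]
[[ 4.568e-01 -1.377e-01  2.000e-02]
 [ 3.950e-01  2.302e-01  2.000e-02]
 [ 6.563e-01  2.761e-01  2.000e-02]
 [ 7.041e-01 -3.000e-04  2.000e-02]
 [ 6.867e-01 -9.930e-02  2.000e-02]]
((0.5567099452018738, 0.06880861520767212), (0.2679069936275482, 0.37749943137168884), 9.68112850189209)
hinge [0.57   0.2299 0.06  ]
knobtop [0.4834 0.1776 0.1   ]
lev0 [0.6377 0.0026 0.191 ]
lev1 [ 0.6549 -0.0865  0.191 ]
pin0 [ 0.5961 -0.0197  0.1   ]
pin1 [ 0.5224 -0.027   0.1   ]
```

View pics/topcrop.png

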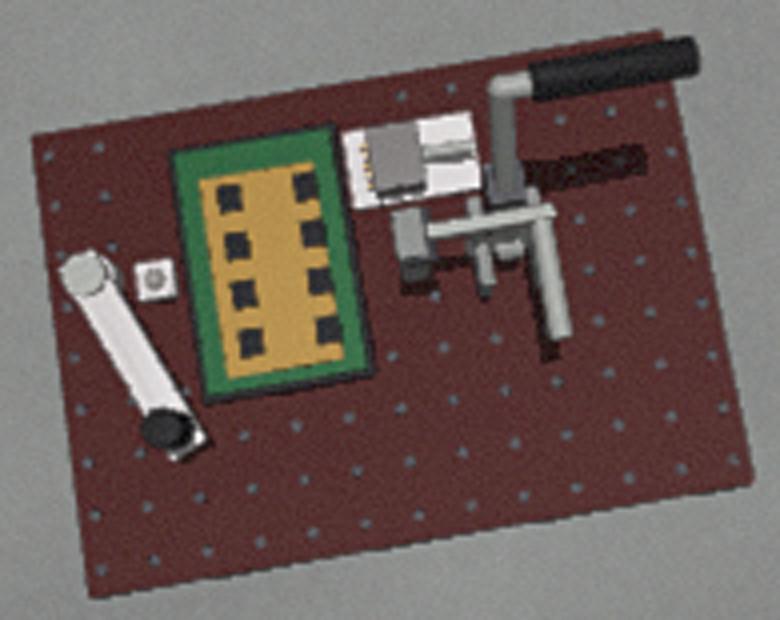

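View pics/scenecrop.png

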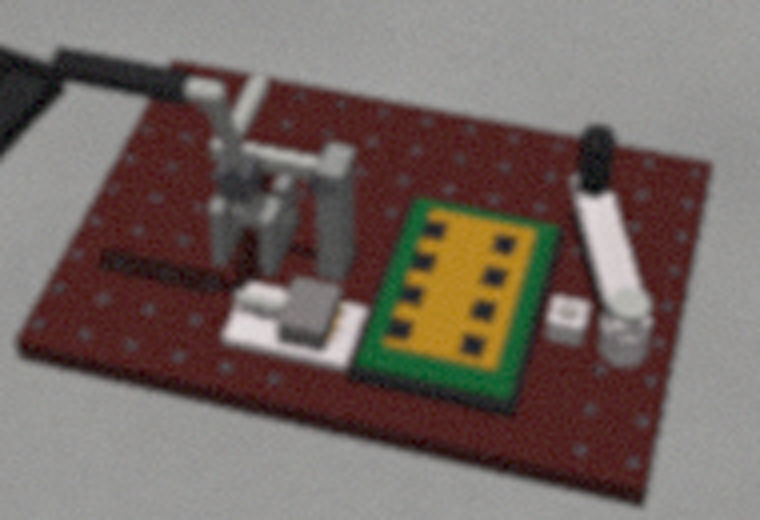

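The fixture is yawed about 9.6°, with plate centre near (0.557, 0.069). The brace stands at about 0.38 rad, with its hinge near (0.570, 0.230) and knob near (0.484, 0.177). I move over the knob first.

Emit:
step_arm --targets "1 .32 .68 .18 0 0 .65;1 .32 .68 .18 0 0 .65;1 .32 .68 .18 0 0 .65;1 .32 .68 .18 0 0 .65;1 .32 .68 .18 0 0 .65;1 .32 .68 .18 0 0 .65;1 .32 .68 .18 0 0 .65;1 .32 .68 .18 0 0 .65;1 .32 .68 .18 0 0 .65;1 .32 .68 .18 0 0 .65"

```text
clock: 0.93
eef_pos: [0.3457, -0.1208, 0.3226]
tool_rot: [0.902, 0.432, 0.001, 0.0]
ft_force: [0.3, -0.5, 0.9]
grip_width: 0.0852
grasp_force: 0.0
```

Emit:
step_arm --targets "1 .2 .6 -.25 0 0 0;1 .2 .6 -.25 0 0 0;1 .2 .6 -.25 0 0 0;1 .2 .6 -.25 0 0 0;1 .2 .6 -.25 0 0 0;1 .2 .6 -.25 0 0 0;1 .2 .6 -.25 0 0 0;1 .2 .6 -.25 0 0 0;1 .2 .6 -.25 0 0 0;1 .2 .6 -.25 0 0 0"

```text
clock: 1.77
eef_pos: [0.4431, 0.1767, 0.1942]
tool_rot: [0.902, 0.431, -0.002, -0.0]
ft_force: [0.6, -1.0, 0.7]
grip_width: 0.0853
grasp_force: 0.0
```

```bash
python3 - <<'E'
from h import *
o=bot.get_obs(); i=bot.camera_info("wrist"); im=bot.camera("wrist")
crop(im,0,0,640,400,1,"w1"); np.save("w1.npy",i,allow_pickle=True)
print(o["clock"],o["eef_pos"],o["joint_pos"],o["ft_force"],i)
for p in [(.484,.177,.1),(.570,.23,.06),(.555,.0,.106)]: print(proj("wrist",p,i))
E
```

```text
1.7667 [0.44310131 0.17674156 0.19415827] [ 3.79517305e-01  2.18989561e-01 -1.21492940e-01  1.23455888e+00
  2.82195307e-05  2.62965625e+00] [ 0.60604847 -1.0427811   0.67335755] {'vertical_fov': 64.78334166201157, 'cx': 321.0796061737444, 'cy': 194.3263476329373, 'pose': array([[ 0.77865019,  0.60530768,  0.16524676,  0.48447962],
       [-0.62745457,  0.75206291,  0.20174774,  0.22800309],
       [-0.0021565 , -0.26077574,  0.965397  ,  0.33736858],
       [ 0.        ,  0.        ,  0.        ,  1.        ]])}
[363.38158649 163.72293342]
[403.16220734  37.96950411]
[563.86654587 278.06123689]
```

View pics/w1.png

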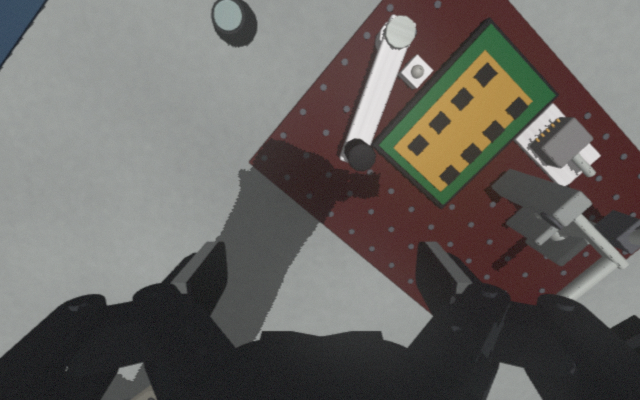

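The wrist view shows the knob top at (360,153), the hinge cap at (400,31) and the jar top to the left. I compare the rays from both views.

```bash
cat >> h.py <<'E'
def tri(rays):
    A=np.zeros((3,3));b=np.zeros(3)
    for o,d in rays:
        d=d/np.linalg.norm(d); M=np.eye(3)-np.outer(d,d); A+=M; b+=M@o
    x=np.linalg.solve(A,b); e=[np.linalg.norm(np.cross(x-o,d/np.linalg.norm(d))) for o,d in rays]; return x.round(4),np.round(e,4)
E
python3 - <<'E'
from h import *
i=np.load("w1.npy",allow_pickle=True).item()
for n,w,t,s,z in [("knob",(360,153),(251.6,261.6),(245+597/4,175+130/4),.1),("hinge",(400,31),(232.4,222.9),(245+631/4,175+300/4),.064),
  ("plateFL",(249,162),(232.5,303.5),(245+710/4,175+162/4),.02)]:
    R=[ray("wrist",w,i),ray("top",t),ray("scene",s)]
    print(n,tri(R[:2]),tri(R[1:]),tri(R),[onz(c,p,z,j).round(4)[:2] for c,p,j in (("wrist",w,i),("top",t,None),("scene",s,None))])
E
```

```text
knob (array([0.4861, 0.1808, 0.0759]), array([0.0011, 0.0011])) (array([0.4833, 0.1785, 0.1004]), array([0.0023, 0.0023])) (array([0.4848, 0.1808, 0.1001]), array([0.0048, 0.0044, 0.0022])) [array([0.4869, 0.1851]), array([0.4842, 0.1764]), array([0.4815, 0.1804])]
hinge (array([0.5743, 0.2348, 0.043 ]), array([0.0024, 0.0024])) (array([0.5688, 0.2326, 0.06  ]), array([0.0038, 0.0038])) (array([0.5697, 0.2337, 0.061 ]), array([0.0023, 0.0048, 0.003 ])) [array([0.5697, 0.2357]), array([0.5697, 0.2281]), array([0.5702, 0.2367])]
plateFL (array([0.3928, 0.2337, 0.012 ]), array([0.0007, 0.0007])) (array([0.3934, 0.2327, 0.0183]), array([0.0011, 0.0011])) (array([0.3936, 0.2332, 0.0184]), array([0.001 , 0.0015, 0.0009])) [array([0.3945, 0.234 ]), array([0.3939, 0.2313]), array([0.3944, 0.2339])]
```

Emit:
step_arm --targets "1 .084 .008 -.05 0 0 0;1 .084 .008 -.1 0 0 0;1 .084 .008 -.16 0 0 0;1 .084 .008 -.22 0 0 0;1 .084 .008 -.264 0 0 0;1 .084 .008 -.264 0 0 0;1 .084 .008 -.264 0 0 0;0 .084 .008 -.264 0 0 0;-.4 .084 .008 -.264 0 0 0;-.4 .084 .008 -.264 0 0 0"

```text
clock: 2.65
eef_pos: [0.4875, 0.1793, 0.0665]
tool_rot: [0.903, 0.429, 0.002, 0.0]
ft_force: [0.1, 1.0, 0.4]
grip_width: 0.0517
grasp_force: 0.0
```

Emit:
step_arm --targets "-1 0 0 0 0 0 0;-1 0 0 0 0 0 0;-1 0 0 0 0 0 0;-1 0 0 0 0 0 0;-1 0 0 0 0 0 0;-1 0 0 0 0 0 0"

```text
clock: 3.15
eef_pos: [0.4863, 0.1793, 0.0652]
tool_rot: [0.903, 0.429, 0.001, 0.0]
ft_force: [-1.9, -0.9, 5.0]
grip_width: 0.0207
grasp_force: 58.4
```

Emit:
step_arm --targets "-1 .01 -.013 0 0 0 .11;-1 .021 -.027 0 0 0 .218;-1 .044 -.048 0 0 0 .418;-1 .07 -.066 0 0 0 .618;-1 .099 -.079 0 0 0 .818;-1 .116 -.084 0 0 0 .929;-1 .116 -.084 0 0 0 .929;-1 .116 -.084 0 0 0 .929"

```text
clock: 3.82
eef_pos: [0.5471, 0.1362, 0.0652]
tool_rot: [0.691, 0.723, 0.001, 0.002]
ft_force: [5.7, -2.0, 3.4]
grip_width: 0.0207
grasp_force: 58.9
```

Emit:
step_arm --targets "-1 .021 -.003 0 0 0 .13;-1 .042 -.004 0 0 0 .26;-1 .063 -.003 0 0 0 .4;-1 .085 -.001 0 0 0 .53;-1 .085 -.001 0 0 0 .53;-1 .085 -.001 0 0 0 .53;-1 .085 -.001 0 0 0 .53"

```text
clock: 4.4
eef_pos: [0.5884, 0.1346, 0.0653]
tool_rot: [0.526, 0.85, -0.001, 0.003]
ft_force: [2.1, -5.4, 3.9]
grip_width: 0.0207
grasp_force: 60.0
```

Emit:
step_arm --targets "-1 .005 .001 0 0 0 0;-1 .01 .001 0 0 0 0;-1 .01 .001 0 0 0 0;-1 .01 .001 0 0 0 0"

```text
clock: 4.73
eef_pos: [0.5886, 0.1346, 0.0651]
tool_rot: [0.526, 0.85, -0.003, -0.001]
ft_force: [-9.2, -7.5, 12.0]
grip_width: 0.0209
grasp_force: 61.1
```

Emit:
step_arm --targets "-1 -.005 0 0 0 0 0;.3 -.005 0 0 0 0 0;.3 -.005 0 0 0 0 0;.3 -.005 0 0 0 0 0;.3 -.005 0 0.02 0 0 0;.3 -.005 0 .1 0 0 0;.3 -.005 0 .18 0 0 0;.3 -.005 0 .26 0 0 0;.3 -.005 0 .34 0 0 0;.3 -.005 0 .42 0 0 0"

```text
clock: 5.57
eef_pos: [0.5886, 0.1373, 0.277]
tool_rot: [0.526, 0.85, 0.0, 0.0]
ft_force: [0.0, -0.1, 0.1]
grip_width: 0.0556
grasp_force: 0.0
```

Emit:
step_arm --targets "1 -.16 -.25 0 0 0 .16;1 -.16 -.25 0 0 0 .32;1 -.16 -.25 0 0 0 .48;1 -.16 -.25 0 0 0 .64;1 -.16 -.25 0 0 0 .8;1 -.16 -.25 0 0 0 .96;1 -.16 -.25 0 0 0 .96"

```text
clock: 6.15
eef_pos: [0.5088, 0.0117, 0.2753]
tool_rot: [0.176, 0.984, 0.0, 0.001]
ft_force: [0.4, -0.0, 0.1]
grip_width: 0.0858
grasp_force: 0.0
```

```bash
python3 - <<'E'
from h import *
o=bot.get_obs(); i=bot.camera_info("wrist"); im=bot.camera("wrist"); t=bot.camera("top")
np.save("w2.npy",i,allow_pickle=True)
cv2.imwrite("pics/w2raw.png",im[:,:,::-1]);cv2.imwrite("pics/top2.png",t[:,:,::-1])
big=np.vstack([cv2.resize(im,(640,400)),np.zeros((0,640,3),np.uint8)]); 
c=cv2.resize(t[170:270,210:370],(320,200),interpolation=cv2.INTER_CUBIC)
big=np.vstack([im,np.hstack([c,np.zeros((200,320,3),np.uint8)])]); cv2.imwrite("pics/w2.png",big[:,:,::-1])
print(o["clock"],o["eef_pos"],o["joint_pos"],o["tool_rot"],o["ft_force"])
E
```

```text
6.15 [0.50881495 0.0116566  0.27525009] [2.27729760e-02 2.43571349e-01 1.22604781e-01 1.44865929e+00
 2.21908684e-04 3.75961044e-01] [1.75677508e-01 9.84447590e-01 2.24662036e-04 5.51669958e-04] [ 0.3847837  -0.04446731  0.12263078]
```

View pics/w2.png

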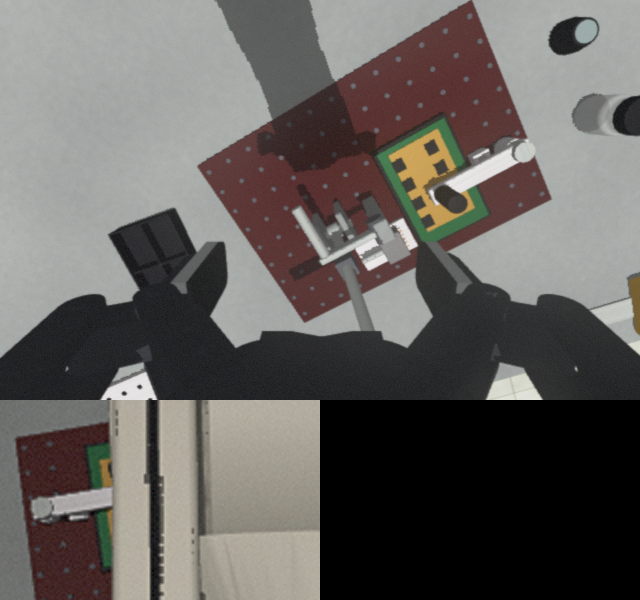

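The hold-down arm lies across the board against its stop. The catch pin's free end is at about (298,210) and its root at about (325,262) in the wrist view.

```bash
python3 - <<'E'
from h import *
i=np.load("w2.npy",allow_pickle=True).item()
for n,w,t,z in [("pinend",(298,210),(350.3,238),.1),("pinroot",(325,260),(347.5,208),.1),("catchhinge",(390,235),(312.5,211),.1)]:
    R=[ray("wrist",w,i),ray("top",t)]; print(n,tri(R),onz("wrist",w,z,i).round(4),onz("top",t,z).round(4))
E
```

```text
pinend (array([ 0.5339, -0.0254,  0.1019]), array([0.0026, 0.0026])) [ 0.5357 -0.0235  0.1   ] [ 0.5328 -0.0278  0.1   ]
pinroot (array([ 0.5959, -0.0189,  0.1071]), array([0.0037, 0.0037])) [ 0.6003 -0.0165  0.1   ] [ 0.5961 -0.0229  0.1   ]
catchhinge (array([0.5846, 0.054 , 0.1272]), array([0.0038, 0.0038])) [0.5967 0.0599 0.1   ] [0.5898 0.0509 0.1   ]
```

Emit:
step_arm --targets "0 .082 -.07 0 0 0 .16;0 .082 -.07 0 0 0 .32;0 .082 -.07 -.05 0 0 .48;0 .082 -.07 -.13 0 0 .66;0 .082 -.07 -.2 0 0 .66;0 .082 -.07 -.27 0 0 .66;0 .082 -.07 -.33 0 0 .66;0 .082 -.07 -.38 0 0 .66;0 .082 -.07 -.388 0 0 .66;0 .082 -.07 -.388 0 0 .66"

```text
clock: 7.08
eef_pos: [0.5485, -0.0224, 0.0784]
tool_rot: [-0.081, 0.997, 0.0, -0.002]
ft_force: [0.7, 1.2, -0.2]
grip_width: 0.0428
grasp_force: 0.0
```

Emit:
step_arm --targets "-1 0 0 0 0 0 0;-1 0 0 0 0 0 0;-1 0 0 0 0 0 0;-1 0 0 0 0 0 0;-1 0 0 0 0 0 0"

```text
clock: 7.5
eef_pos: [0.5518, -0.0223, 0.0824]
tool_rot: [-0.082, 0.997, 0.0, 0.002]
ft_force: [0.6, 3.9, 5.2]
grip_width: 0.0103
grasp_force: 58.7
```

Emit:
step_arm --targets "-1 0 .002 .023 0 0 0;-1 -.001 .008 .045 0 0 0;-1 -.005 .03 .084 0 0 0;-1 -.011 .064 .113 0 0 0;-1 -.018 .106 .128 0 0 0;-1 -.022 .128 .131 0 0 0;-1 -.026 .151 .128 0 0 0;-1 -.033 .193 .112 0 0 0;-1 -.033 .193 .112 0 0 0;-1 -.033 .193 .112 0 0 0"

```text
clock: 8.33
eef_pos: [0.5349, 0.077, 0.1388]
tool_rot: [-0.084, 0.996, 0.003, 0.003]
ft_force: [0.6, 7.9, 6.5]
grip_width: 0.0096
grasp_force: 64.6
```

Emit:
step_arm --targets "-.4 0 0 0 0 0 0;-.4 0 0 0 0 0 0;-.4 0 0 0 0 0 0;-.4 0 0 .06 0 0 0;-.4 0 0 .14 0 0 0;-.4 -.05 -.05 .22 0 0 -.16;.3 -.1 -.1 .3 0 0 -.32;1 -.1 -.15 .35 0 0 -.48;1 -.1 -.2 .35 0 0 -.64;1 -.1 -.2 .35 0 0 -.8"

```text
clock: 9.17
eef_pos: [0.4837, -0.0316, 0.3154]
tool_rot: [0.235, 0.972, -0.001, 0.004]
ft_force: [0.3, -0.4, -0.0]
grip_width: 0.0728
grasp_force: 0.0
```

Emit:
step_arm --targets "1 -.05 -.1 0 0 0 -.16;1 -.1 -.16 0 0 0 -.32;1 -.1 -.16 0 0 0 -.48;1 -.1 -.16 0 0 0 -.64;1 -.1 -.16 0 0 0 -.8;1 -.1 -.16 0 0 0 -1;1 -.1 -.16 0 0 0 -1;1 -.1 -.16 0 0 0 -1"

```text
clock: 9.83
eef_pos: [0.4327, -0.1071, 0.3109]
tool_rot: [0.584, 0.811, -0.001, -0.001]
ft_force: [-0.0, -0.6, -0.3]
grip_width: 0.0855
grasp_force: 0.0
```

```bash
python3 - <<'E'
from h import *
o=bot.get_obs(); i=bot.camera_info("wrist"); im=bot.camera("wrist"); s=bot.camera("scene")
np.save("w3.npy",i,allow_pickle=True)
c=cv2.resize(s[175:275,245:405],(320,200),interpolation=cv2.INTER_CUBIC)
big=np.vstack([im,np.hstack([c,np.zeros((200,320,3),np.uint8)])]); cv2.imwrite("pics/w3.png",big[:,:,::-1])
print(o["clock"],o["eef_pos"],o["joint_pos"],o["tool_rot"],o["ft_force"])
E
```

```text
9.8333 [ 0.43270028 -0.10708419  0.31087301] [-2.42141796e-01  1.12181151e-01  5.30949133e-02  1.51333596e+00
 -6.79527518e-04  1.00621218e+00] [ 5.84429193e-01  8.11444232e-01 -6.18339466e-04 -6.27661717e-04] [-0.01679599 -0.56171947 -0.26129171]
```

View pics/w3.png

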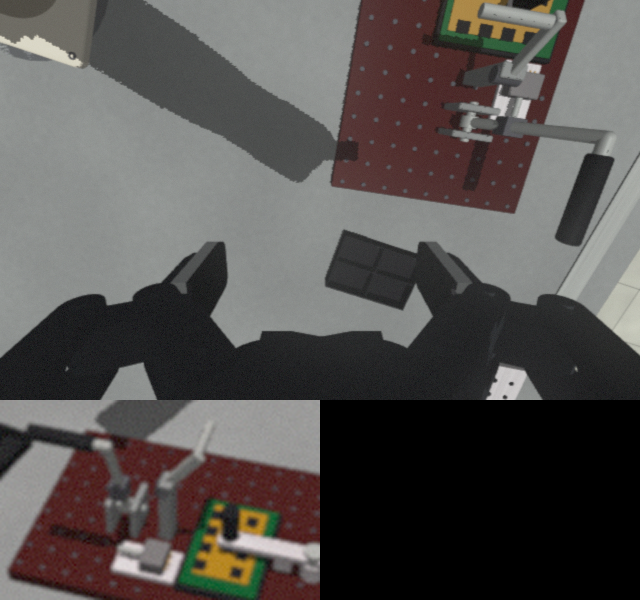

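The catch lies over on its far side and the hold-down arm is still across the board. The lever's black handle runs from about (600,155) to (570,243) in the wrist view.

```bash
python3 - <<'E'
from h import *
i=np.load("w3.npy",allow_pickle=True).item()
for n,w,t,s in [("in",(600,157),(343,175.3),(245+188/4,175+86/4)),("out",(570,238),(383.5,169),(245+58/4,175+62/4))]:
    R=[ray("wrist",w,i),ray("top",t),ray("scene",s)]; print(n,tri(R[:2]),tri(R[1:]),tri(R),onz("wrist",w,.191,i).round(4),onz("top",t,.191).round(4))
E
```

```text
in (array([ 0.6413, -0.0078,  0.196 ]), array([0.0007, 0.0007])) (array([ 0.642 , -0.0074,  0.1918]), array([0.0015, 0.0015])) (array([ 0.6426, -0.007 ,  0.193 ]), array([0.0008, 0.0017, 0.0017])) [ 0.6455 -0.0065  0.191 ] [ 0.6429 -0.0088  0.191 ]
out (array([ 0.6523, -0.081 ,  0.1988]), array([0.0031, 0.0031])) (array([ 0.6544, -0.0842,  0.1903]), array([0.0016, 0.0016])) (array([ 0.6556, -0.0816,  0.193 ]), array([0.0032, 0.0038, 0.001 ])) [ 0.6589 -0.0789  0.191 ] [ 0.6549 -0.0855  0.191 ]
```

Emit:
step_arm --targets "1 .432 .122 0 0 0 -.2;1 .432 .122 0 0 0 -.2;1 .432 .122 0 0 0 -.2;1 .432 .122 0 0 0 -.2;1 .432 .122 0 0 0 -.2;1 .432 .122 0 0 0 -.2;1 .432 .122 -.08 0 0 -.2;1 .432 .122 -.15 0 0 -.2;1 .432 .122 -.22 0 0 -.2;1 .432 .122 -.276 0 0 -.2"

```text
clock: 10.77
eef_pos: [0.6483, -0.0453, 0.1696]
tool_rot: [0.645, 0.764, -0.001, -0.001]
ft_force: [-0.2, 0.2, -0.8]
grip_width: 0.0855
grasp_force: 0.0
```

Emit:
step_arm --targets "1 0 0 0 0 0 0;0 0 0 0 0 0 0;-1 0 0 0 0 0 0;-1 0 0 0 0 0 0;-1 0 0 0 0 0 0;-1 0 0 0 0 0 0;-1 0 0 0 0 0 0;-1 0 0 0 0 0 0"

```text
clock: 11.43
eef_pos: [0.6506, -0.0455, 0.1755]
tool_rot: [0.646, 0.764, 0.001, 0.002]
ft_force: [1.0, 0.0, 6.5]
grip_width: 0.0181
grasp_force: 58.5
```

Emit:
step_arm --targets "-1 -.033 -.0055 .011 .016 -.094 0;-1 -.066 -.011 .017 .032 -.188 0;-1 -.1 -.017 .019 .048 -.283 0;-1 -.134 -.023 .016 .064 -.377 0;-1 -.168 -.0285 .009 .08 -.471 0;-1 -.2 -.034 -.002 .096 -.565 0;-1 -.231 -.039 -.017 .112 -.66 0;-1 -.259 -.044 -.037 .128 -.754 0;-1 -.259 -.044 -.037 .128 -.754 0;-1 -.259 -.044 -.037 .128 -.754 0"

```text
clock: 12.27
eef_pos: [0.5205, -0.0673, 0.1581]
tool_rot: [0.616, 0.729, 0.229, 0.194]
ft_force: [-2.7, 2.1, 13.2]
grip_width: 0.0178
grasp_force: 63.6
```

Emit:
step_arm --targets "-1 -.01 -.002 -.006 0 0 0;-1 -.01 -.002 -.006 0 0 0;-1 -.01 -.002 -.006 0 0 0;-1 -.01 -.002 -.006 0 0 0"

```text
clock: 12.6
eef_pos: [0.5189, -0.0676, 0.1569]
tool_rot: [0.614, 0.729, 0.23, 0.194]
ft_force: [0.0, 3.8, 10.3]
grip_width: 0.0179
grasp_force: 63.4
```

Emit:
step_arm --targets "-1 -.012 -.002 -.009 0 0 0;-1 -.012 -.002 -.009 0 0 0;-1 -.012 -.002 -.009 0 0 0;-1 -.012 -.002 -.009 0 0 0"

```text
clock: 12.93
eef_pos: [0.5182, -0.0677, 0.1565]
tool_rot: [0.612, 0.729, 0.235, 0.197]
ft_force: [16.0, 8.9, 7.7]
grip_width: 0.0176
grasp_force: 62.2
```

It is at the stop: the force rises to about 17 N with under 1 mm of travel. A final look before handing in.

```bash
python3 - <<'E'
from h import *
o=bot.get_obs(); im=bot.camera("wrist"); s=bot.camera("scene")
c=cv2.resize(s[165:295,235:455],(440,260),interpolation=cv2.INTER_CUBIC)
w=cv2.resize(im,(440,275)); cv2.imwrite("pics/fin.png",np.vstack([w,c])[:,:,::-1])
print(o["clock"],o["eef_pos"],o["ft_force"],o["grip_width"])
E
```

```text
12.9333 [ 0.51821266 -0.06768827  0.15648887] [15.9795391   8.85781894  7.71855427] 0.017627331275636773
```

View pics/fin.png

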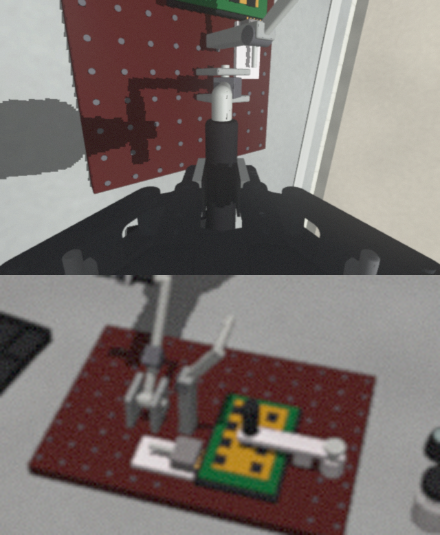

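The pictures show the lever pulled forward and gripped, the catch over on its far side, the hold-down arm across the board, and the surrounding objects that are in view where they were.

```bash
python3 -c "
from workcell import bot
print(bot.job_done())"
```

```text
the job is handed in; nothing more can be done
None
```

The job is handed in: the hold-down arm is seated against its stop, the catch is over on its far side, and the gripper is holding the lever at its front stop (13 s of the 69 s used); the result of the judging was not shown.

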